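# Press a filter cartridge cap home in the trigger clamp, then back the jaw off

### The job

Press the green end cap fully onto the filter cartridge by pumping the clamp's orange trigger with repeated full strokes, and stop pushing when you feel the cap bottom on its collar: do not force it further, and do not push the cap itself. Then squeeze the red release paddle against the black grip post and, keeping it squeezed, slide the jaw fully back to its rear stop, and let go, so that the finished cartridge can be lifted out. Leave the things standing around the clamp where they are.

Things in the scene. Friction and masses are not known exactly. Their poses are not given: they have to be found in the camera images.
- clamp: bench clamp screwed flat to the bench. Grey base plate 110 x 370 x 12 mm (local x -55 to 55, local y -130 to 240 mm), with a rail and a blue pump head on it. Origin on the bench under the rail. Local +y: the way the jaw advances towards the cartridge; z up, x across. The pump head (local y -125 to -59 mm, 81 mm wide) is 114 mm high
- trigger_pad (a point): middle of the top face of the orange trigger pad (40 x 40 x 10 mm) at the rear (-y) end of the 105 mm trigger lever, whose pivot axis lies along the clamp's x at local y -90 mm, z 100 mm. At rest the pad's top is about 140 mm above the bench; a full stroke takes it down to about 88 mm, drifting about 10 mm along y. Push it down from above
- trigger (a joint): lever angle, rad: 0 at rest (sprung back), 0.50 at its stop. The first 0.15 to 0.3 is idle until the pawl meets a tooth; a full stroke advances the jaw 12 to 18 mm and 6 mm ratchet teeth hold it there. An idle stroke takes about 5 to 8 N at the pad, pressing the cap about 15 N; the jaw pushes with 2.2 times the pad force. If the lever stalls before 0.5 rad, the cap has bottomed
- jaw (a joint): how far the sliding jaw has advanced, m: 0 fully back at its rear stop, at most 0.080. It can be pumped forward but will not go back unless the release paddle is squeezed; it slides with about 3 N of friction when released
- jaw_face (a point): middle of the jaw's black rubber pressing face (48 x 48 mm), looking along the clamp's +y. The jaw plate behind it reaches to 91 mm above the bench
- grip_top (a point): middle of the top of the black grip post that stands on the jaw: 26 mm wide (x), 14 mm thick (y), its top 146 mm above the bench; it rises free above the jaw plate in its upper 50 mm
- release_top (a point): middle of the top edge of the red release paddle behind (-y of) the grip post: 26 wide (x), 7 thick (y), 58 mm tall, top 146 mm above the bench. At rest its top rear edge is 36 to 48 mm from the post's front face; pinch both from above, fingers closing along y. The jaw is free once these are squeezed to 25 mm apart (paddle's stop: 21 mm); its spring needs about 3 N there
- release (a joint): angle of the release paddle, rad: about 0 to 0.15 at rest (it rides on the teeth), jaw free above 0.22, stop at 0.26
- cartridge: white filter cartridge, 50 mm diameter, lying along the clamp's y axis, fixed in an aluminium cradle on the base plate; cradle 90 x 70 mm. Origin under the axis, on the base plate (12 mm above the bench), 5 mm beyond the front of its collar; +y away from the jaw. Axis 64 mm above the bench. The collar (61 mm diameter) that stops the cap lies between local y -5 and 0 mm
- cap_face (a point): middle of the front (jaw side) face of the green cap: 59 mm diameter, 22 mm thick, on the cartridge axis. When the cap is home this face is 27 mm in front (-y) of the cartridge's origin
- cap (a joint): how far the cap has been pressed on, m: 0 stands 14 mm proud of its collar, 0.014 is fully home against the collar. A tight fit: it takes 16 N to move and stays where it is left
- torch: bystander: white inspection torch, 32 x 114 mm, lying at the front of the bench
- cot_jar: bystander: screw-top canister, 64 mm diameter, 66 mm high
- petri_1: bystander: clear covered dish, 60 mm diameter
- timer: bystander: small bench timer, 58 x 62 x 22 mm
- shipper_2: bystander: blue round wafer shipper, 113 mm
- filter_case: bystander: grey flat case, 58 x 58 x 15 mm
- lens_tissue: bystander: flat white box of lens tissue, 70 x 100 x 10 mm

How it is judged:
By the outcome, as a careful person would: the job done as asked, in the order asked, and still so for the second after the job is handed in, with the robot touching nothing.
It also fails if it takes over 48 s, if anything falls off the work surface, if the arm or the gripper's body presses on something with over 40 N, if the wrist force passes 120 N, or if a joint passes its speed limit or range.

### The arm

A 6-joint arm with a two-finger parallel gripper is mounted at the origin on a cart in front of the work surface, level with it; the furniture and walls round the work are solid. World frame = base frame: x ahead of the robot, y to its left, z up, the work surface at z = 0. Lengths are in m, angles in rad, forces in N, time in s.
With the tool pointing down it reaches from about 0.35 to 0.775 m from the base axis. Payload 5.5 kg.
Tool frame: the origin (TCP) lies between the finger pads; the fingertips stand 22 mm ahead of it and the grasp point (between the pads) lies 3 mm ahead of it (env.finger_overhang is the distance from the TCP to the fingertips, in m); y points along the fingers, x is the direction in which the jaws open and shut, and the axes are right-handed (so a half turn about y gives the same grasp; the last joint's range is limited). The gripper opens to 85 mm and grips with 20 to 120 N. Pads are 22 mm wide; open, the fingers measure 114 mm over their backs; the gripper's body (76 mm by 85 mm) begins 54 mm behind the grasp point. The pads swing forward as they close: fully open they stand 13 mm farther back than shut.
Start: joints at [1.003, 0.313, 0.046, 1.304, 0, 1.431], TCP at [0.239, 0.523, 0.253] pointing down, gripper open.
Joint ranges: [-2.76, 2.76], [-0.86, 1.69], [-1.03, 1.26], [-2.2, 2.34], [-1.47, 1.5], [-3.14, 3.14]. Speed limits (rad/s): [2.57, 2.57, 3.14, 3.14, 3.14, 3.14].

### API

Orientations are given as a unit quaternion [w, x, y, z].
In Python, from workcell import monitor, cams, job, env gives the robot as it stands.
- The arm moves only by the tool drive_tool, never from a script. Its argument "plan" is text: rows parted by semicolons, each of 7 numbers parted by spaces: the opening, from -1 (shut) to 1 (fully open), then the shift along the tool's x, y, z in mm, then the turn, a rotation vector about the tool's x, y, z in degrees. In form: gripper x y z rx ry rz; .... A call has 1 to 8 rows; each row shifts and turns the pose as measured when the row begins, along the tool's axes as they then stand; what a row does not reach is not made up. A row lasts 1/8 s, in which the tool goes at most 62.5 mm and 10.7 degrees, less where a joint would pass 70% of its speed; a pose out of reach is approached as far as the arm can. A call is refused whole if a number of a shift passes 62.5 or a number of a turn 10.7, either way. A call with a gripper value outside its range is refused whole. The fingers move at their own pace and stop on an object; "grip_force" is the grip in N (left out, the last holds). Time passes only in rows, so rows that do not move let the fingers close. It gives the time, the measured TCP pose, the force and the opening at its end, in the units of the state.
- monitor.get_state(): the state, without advancing time (a new reading comes with each control period).
- cams.read_camera(name): name is "scene" or "top"; returns (picture, depth): 420x560x3 uint8, red, green, blue; 420x560 float32, m along the optical axis (not along the pixel's ray), 0 where there is no reading.
- cams.calibration(name): a dict with "fx", "fy", "cx", "cy" (pixels), "D" ([k1, k2, p1, p2, k3] as OpenCV has them; the pictures are not rectified), "R" (3x3) and "t" (3): a world point X has camera coordinates R X + t. Camera axes: x right, y down, z forward; pixel columns grow to the right and rows downward; lengths in m; the calibration is good to about 2 mm. A picture is of the moment at which its call begins. calibration takes no time and is no camera call.
- job.hand_in(): hands the job in, once; it reports no verdict.
The state is a dict: "clock": time; "joint_pos": joint angles; "qvel": joint speeds; "tau": joint torques, N m; "tcp_pos": TCP position; "orientation": TCP orientation; "wrist_force": force on the tool from outside, world axes, zero at the start; "ft_torque": the same for the moment, N m; "finger_gap": finger opening in m.
Only numpy, scipy, OpenCV 4.12 (cv2) and the standard library are available. Lean on these libraries where they do the work, as an engineer would, in place of code of your own. Each camera call takes 0.05 s, during which the arm holds its last target.

## Working session

There is one attempt and no reset: what is moved stays moved. The work goes in short steps, Python scripts to look and compute and a tool call to move; the robot and the scene stay as the last step left them, time stands still between calls to the robot, and variables do not carry over. Pictures are saved under pics/ and viewed, and the job is handed in when it is done.

Besides the shell and the picture viewer there is one more tool, called after "Request:" as name(argument=value, ...) on one line, values as JSON. drive_tool: Moves the arm, as the interface text tells. Its arguments: {"type":"object","properties":{"plan":{"type":"string"},"grip_force":{"type":"number"}},"required":["plan"]}

```bash
ls; mkdir -p pics; python3 - <<'E'
from workcell import monitor,cams,job,env
import cv2,numpy as np
print(monitor.get_state()); print(env.finger_overhang)
for n in("scene","top"):
    p,d=cams.read_camera(n); np.savez(f"{n}0.npz",p=p,d=d); cv2.imwrite(f"pics/{n}0.png",p[:,:,::-1]); print(cams.calibration(n))
E
```

```text
pics
{'clock': 0.0, 'joint_pos': array([ 1.00339143e+00,  3.13990071e-01,  4.49555668e-02,  1.30358634e+00,
       -6.04461384e-06,  1.43120311e+00]), 'qvel': array([ 3.13304379e-04,  6.89695481e-05,  3.62825871e-04,  3.13869052e-04,
       -1.33450903e-03, -9.59353284e-04]), 'tau': array([-1.86412381e-04, -4.80627000e+01,  2.98533350e+01,  1.95353612e-02,
       -5.23119706e-05,  1.76057466e-05]), 'tcp_pos': array([0.23830427, 0.52276929, 0.25240513]), 'orientation': array([-0.59447158,  0.5950155 ,  0.38188036, -0.38305023]), 'wrist_force': array([ 0.06196155,  0.2663189 , -0.43299414]), 'ft_torque': array([-0.0144653 ,  0.07448317, -0.03102661]), 'finger_gap': 0.08522269234703146}
0.022
{'fx': 454.4818058625582, 'fy': 454.4818058625582, 'cx': 272.4133098102397, 'cy': 210.02121327590444, 'D': array([-0.02897738,  0.        ,  0.        ,  0.        ,  0.        ]), 'R': array([[ 0.5282138 , -0.84891653, -0.01819065],
       [-0.50976981, -0.29991118, -0.80634237],
       [ 0.67906179,  0.43519422, -0.59116925]]), 't': array([-0.29542726,  0.36429689,  0.86900285])}
{'fx': 458.3161658301927, 'fy': 458.3161658301927, 'cx': 280.1108348212188, 'cy': 211.5293159458749, 'D': array([0.02856727, 0.        , 0.        , 0.        , 0.        ]), 'R': array([[ 0.01400029, -0.9998819 , -0.00633811],
       [-0.9892985 , -0.01293087, -0.14533157],
       [ 0.14523245,  0.00830497, -0.98936271]]), 't': array([-0.01123416,  0.58904846,  1.39236752])}
```

View pics/scene0.png

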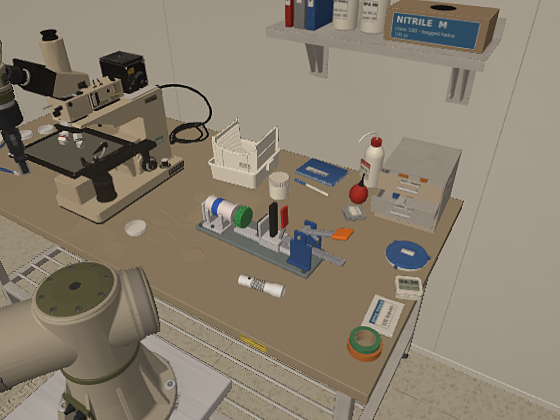

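View pics/top0.png

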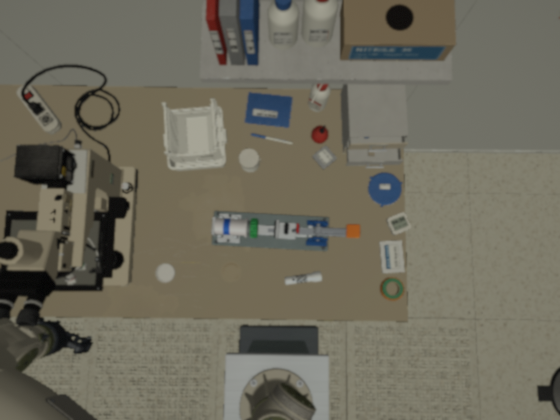

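```bash
cat > h.py <<'E'
import cv2,numpy as np
from scipy.spatial.transform import Rotation as Ro
from workcell import monitor,cams
def rot(q): return Ro.from_quat([q[1],q[2],q[3],q[0]]).as_matrix()
def ray(n,uv):
    c=cams.calibration(n);K=np.array([[c['fx'],0,c['cx']],[0,c['fy'],c['cy']],[0,0,1]])
    x=cv2.undistortPoints(np.array(uv,float).reshape(-1,1,2),K,np.array(c['D']))[:,0]
    d=np.c_[x,np.ones(len(x))]
    return -c['R'].T@c['t'], d@c['R']   # d not normalised: depth multiplies directly
def onplane(n,uv,z):
    o,d=ray(n,uv); return o+d*((z-o[2])/d[:,2])[:,None]
def cloud(n,d):
    v,u=np.mgrid[0:d.shape[0],0:d.shape[1]]
    o,r=ray(n,np.c_[u.ravel(),v.ravel()])
    return (o+r*d.ravel()[:,None]).reshape(*d.shape,3)
E
python3 - <<'E'
from h import *
s=monitor.get_state(); print(rot(s['orientation']).round(3))
E
```

```text
[[ 0.415 -0.001 -0.91 ]
 [ 0.91  -0.001  0.415]
 [-0.002 -1.     0.   ]]
```

```bash
python3 - <<'E'
from h import *
for n in("top","scene"):
    z=np.load(n+"0.npz");p=z['p'];d=z['d'];P=cloud(n,d)
    h=cv2.cvtColor(p,cv2.COLOR_RGB2HSV);H,S,V=[h[...,i].astype(int) for i in range(3)]
    near=(P[...,0]>.35)&(P[...,0]<.75)&(abs(P[...,1])<.4)&(d>0)
    for nm,m in dict(orange=(H>5)&(H<16)&(S>190)&(V>120),red=((H<4)|(H>174))&(S>150)&(V>70),green=(H>45)&(H<85)&(S>100),blue=(H>105)&(H<122)&(S>120)).items():
        m=(m&near).astype(np.uint8)
        nn,L,st,c=cv2.connectedComponentsWithStats(m)
        for i in range(1,nn):
            if st[i,4]>12:
                q=P[L==i]; print(n,nm,st[i],c[i].round(1),np.median(q,0).round(3),q.min(0).round(3),q.max(0).round(3))
    big=cv2.resize(p[170:290,180:400] if n=="top" else p[180:300,180:380],None,fx=3.6,fy=3.6,interpolation=cv2.INTER_CUBIC)
    cv2.imwrite(f"pics/{n}0z.png",big[:,:,::-1])
E
```

```text
top orange [348 225  11  12 118] [352.9 230.2] [ 0.523 -0.216  0.14 ] [ 0.506 -0.23   0.128] [ 0.539 -0.201  0.146]
top green [250 219   8  19 130] [253.2 227.9] [0.531 0.077 0.089] [0.506 0.065 0.066] [0.56  0.087 0.098]
top blue [370 174  30  30 608] [384.5 188.7] [ 0.668 -0.337  0.014] [ 0.625 -0.385  0.005] [ 0.722 -0.29   0.023]
top blue [224 219   5  15  61] [225.9 226.1] [0.536 0.159 0.087] [0.516 0.153 0.075] [0.559 0.166 0.097]
top blue [308 221  19   6  71] [317.6 222.7] [ 0.549 -0.116  0.08 ] [ 0.545 -0.145  0.02 ] [ 0.563 -0.092  0.117]
top blue [307 237  19   9 124] [316.5 241.4] [ 0.497 -0.117  0.025] [ 0.488 -0.146  0.012] [ 0.504 -0.089  0.118]
scene orange [332 228  21  12 171] [342.1 233.8] [ 0.516 -0.218  0.138] [ 0.499 -0.236 -0.001] [ 0.697 -0.136  0.146]
scene orange [379 342   3  10  14] [380.1 347.2] [ 0.359 -0.387  0.016] [ 0.351 -0.39   0.013] [ 0.374 -0.383  0.02 ]
scene red [281 206   7  22 126] [283.9 216.5] [ 0.524 -0.058  0.122] [ 0.512 -0.061 -0.004] [0.701 0.054 0.146]
scene green [234 206  19  22 296] [242.8 216.5] [0.524 0.067 0.073] [0.501 0.062 0.04 ] [0.561 0.097 0.094]
scene green [355 327  25  21  89] [370.8 333.6] [ 0.375 -0.364  0.028] [ 0.351 -0.383  0.02 ] [ 0.386 -0.326  0.032]
scene blue [211 198  12  17  93] [215.5 205.6] [0.518 0.16  0.08 ] [0.509 0.148 0.053] [0.549 0.17  0.092]
scene blue [305 220  11   9  54] [310.3 224. ] [ 0.547 -0.123  0.109] [ 0.543 -0.135  0.098] [ 0.554 -0.104  0.114]
scene blue [287 230  29  41 678] [300.7 250.7] [ 0.498 -0.121  0.054] [ 0.483 -0.15   0.009] [ 0.55  -0.081  0.115]
scene blue [315 236   6  13  35] [318.3 242.4] [ 0.545 -0.148  0.064] [ 0.517 -0.16   0.043] [ 0.549 -0.136  0.107]
scene blue [386 241  44  28 814] [406.5 255.1] [ 0.663 -0.34   0.014] [ 0.614 -0.393  0.003] [ 0.723 -0.287  0.019]
```

View pics/top0z.png

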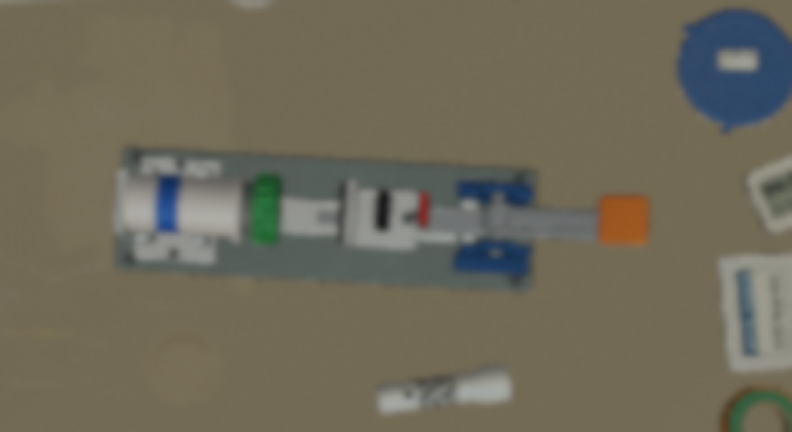

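View pics/scene0z.png

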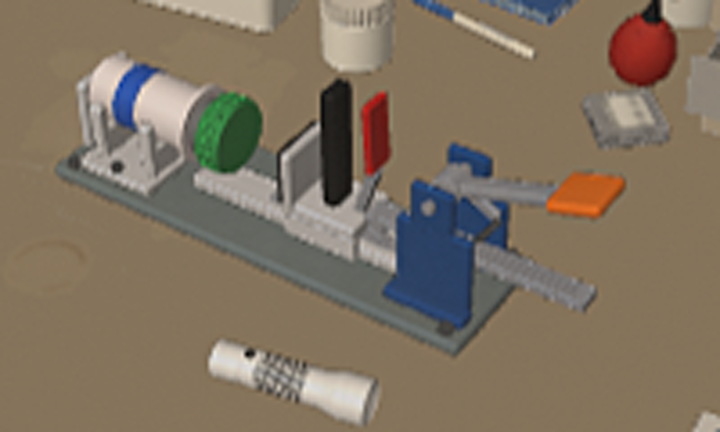

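```bash
python3 - <<'E'
from h import *
n="top"
z=np.load(n+"0.npz");p=z['p'];d=z['d']
h=cv2.cvtColor(p,cv2.COLOR_RGB2HSV)[150:300,190:400]
lab=cv2.cvtColor(p,cv2.COLOR_RGB2LAB)
print('plate lab',lab[243,280],'bench',lab[265,250])
# plate: greenish grey; a,b differ from bench
b=lab[...,2].astype(int)
m=np.zeros(b.shape,np.uint8); m[200:260,205:335]=(b[200:260,205:335]<(int(lab[243,280][2])+int(lab[265,250][2]))/2)
m=cv2.morphologyEx(m,cv2.MORPH_CLOSE,np.ones((9,9)))
cs,_=cv2.findContours(m,0,1);c=max(cs,key=cv2.contourArea)
print(cv2.minAreaRect(c))
w=onplane(n,c[:,0],0.012)[:,:2]
r=cv2.minAreaRect((w*1000).astype(np.float32));print(r,cv2.boxPoints(r))
# top image edges for red / post / pad  in world (px center)
H,S,V=cv2.split(cv2.cvtColor(p,cv2.COLOR_RGB2HSV))
k=p[215:245,280:345]; cv2.imwrite('pics/topzz.png',cv2.resize(k,None,fx=12,fy=12,interpolation=cv2.INTER_NEAREST)[:,:,::-1])
m=((H<16)&(S>170)&(V>100)); m[:, :340]=0; m[:220]=0;m[240:]=0;m[:,365:]=0
c=np.argwhere(m)[:,::-1].astype(np.float32)
print('pad',onplane(n,[c.mean(0)],.14))
P=cloud(n,d)
for r0 in range(224,240,2): print(r0,[f"{P[r0,c,1]*1000:.0f},{P[r0,c,2]*1000:.0f}" for c in range(274,302,2)])
E
```

```text
plate lab [102 124 129] bench [115 127 141]
((272.6264343261719, 230.69927978515625), (123.03419494628906, 34.00365447998047), 3.1449575424194336)
((532.0745849609375, 20.18707275390625), (390.9848327636719, 108.55928039550781), 87.63094329833984) [[ 469.76047 -172.89456]
 [ 578.227   -177.38196]
 [ 594.3887   213.2687 ]
 [ 485.92218  217.7561 ]]
pad [[ 0.52214219 -0.2146386   0.14      ]]
224 ['16,13', '8,85', '2,87', '-4,48', '-10,47', '-16,44', '-22,147', '-27,145', '-35,44', '-41,47', '-47,45', '-53,44', '-56,151', '-67,7']
226 ['16,26', '8,93', '2,85', '-4,41', '-10,41', '-16,50', '-22,140', '-28,146', '-35,44', '-41,43', '-47,46', '-53,41', '-56,146', '-67,10']
228 ['16,22', '8,87', '2,88', '-4,47', '-10,47', '-16,142', '-22,148', '-28,145', '-35,47', '-41,42', '-47,47', '-52,85', '-57,144', '-66,53']
230 ['14,86', '8,83', '2,87', '-4,49', '-10,47', '-16,126', '-22,145', '-28,139', '-35,46', '-41,59', '-47,67', '-52,86', '-57,144', '-66,52']
232 ['14,91', '8,90', '2,92', '-4,48', '-10,46', '-16,76', '-22,113', '-28,93', '-35,46', '-41,47', '-47,44', '-53,55', '-57,124', '-66,52']
234 ['14,85', '8,91', '2,85', '-4,47', '-10,44', '-16,47', '-23,53', '-29,42', '-35,45', '-41,43', '-47,40', '-54,21', '-60,26', '-67,23']
236 ['14,74', '8,89', '2,92', '-4,47', '-10,46', '-16,47', '-23,52', '-29,50', '-35,46', '-41,40', '-47,48', '-54,19', '-61,23', '-67,23']
238 ['15,8', '8,48', '2,44', '-4,32', '-10,41', '-16,43', '-23,50', '-29,45', '-35,45', '-41,47', '-47,48', '-55,10', '-61,14', '-67,13']
```

View pics/topzz.png

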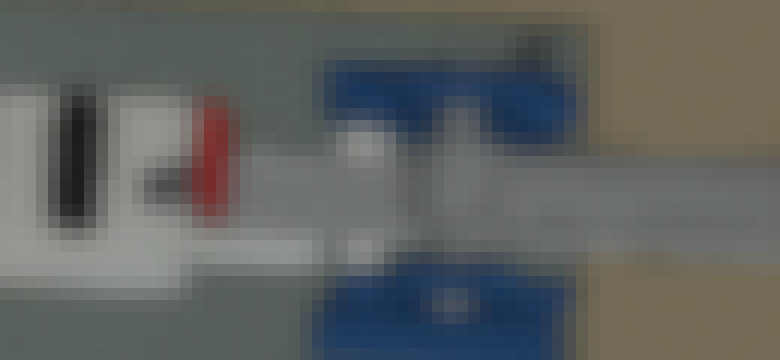

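Request:
drive_tool(plan="-1 -40 0 0 0 -7.4 0; -1 -50 0 0 0 -7.4 0; -1 -50 0 0 0 -7.3 0; -1 -55 0 -10 0 0 0; -1 -55 0 -20 0 0 0; -1 -55 0 -25 0 0 0")

```text
clock: 0.85
tcp_pos: [0.2472, 0.217, 0.2496]
orientation: [-0.504, 0.506, 0.493, -0.497]
wrist_force: [1.9, -0.1, -0.7]
finger_gap: -0.0002
```

```bash
cat > st.py <<'E'
from h import *
import sys
s=monitor.get_state();M=rot(s['orientation']);p=s['tcp_pos']
print('clk',s['clock'].__round__(3),'tcp',p.round(4),'F',s['wrist_force'].round(1),'gap',round(s['finger_gap'],4),'yaw',np.degrees(np.arctan2(M[1,0],M[0,0])).round(2),'down',M[:,1].round(3),'q',s['joint_pos'].round(2))
if len(sys.argv)>3:
    t=np.array(list(map(float,sys.argv[1:4]))); print('shift tool mm',((t-p)@M*1000).round(1))
E
python3 st.py 0.522 -0.2146 0.185
python3 - <<'E'
from h import *
print('post/paddle',onplane("top",[[286,228],[284,228],[288.3,228.3],[297.7,228.3],[299.6,228.3]],.146).round(4))
E
```

```text
clk 0.85 tcp [0.2472 0.217  0.2496] F [ 1.9 -0.1 -0.7] gap -0.0002 yaw 88.87 down [-0.002 -0.005 -1.   ] q [ 0.48 -0.16 -0.49  1.25 -0.    0.5 ]
shift tool mm [-425.8   66.  -283.4]
post/paddle [[ 0.5262 -0.0218  0.146 ]
 [ 0.5261 -0.016   0.146 ]
 [ 0.5254 -0.0285  0.146 ]
 [ 0.5257 -0.0556  0.146 ]
 [ 0.5258 -0.0611  0.146 ]]
```

Request:
drive_tool(plan="-1 -30 0 -50 0 1.3 0; -1 -45 0 -40 0 0 0; -1 -45 0 -40 0 0 0; -1 -50 0 -35 0 0 0; -1 -50 0 -35 0 0 0; -1 -55 0 -30 0 0 0; -1 -55 0 -25 0 0 0; -1 -55 0 -20 0 0 0")

```text
clock: 1.85
tcp_pos: [0.5091, -0.1903, 0.2494]
orientation: [-0.51, 0.511, 0.488, -0.49]
wrist_force: [1.3, -0.8, 0.2]
finger_gap: 0.0002
```

```bash
python3 st.py 0.522 -0.2146 0.185
```

```text
clk 1.85 tcp [ 0.5091 -0.1903  0.2494] F [ 1.3 -0.8  0.2] gap 0.0002 yaw 87.51 down [-0.    -0.002 -1.   ] q [-0.5   0.25 -0.05  1.27 -0.   -0.46]
shift tool mm [-23.6  64.4 -14. ]
```

Request:
drive_tool(plan="-1 -25 30 -12 0 0 0; -1 0 32 0 0 0 0; -1 0 0 0 0 0 0")

```text
clock: 2.22
tcp_pos: [0.5206, -0.2222, 0.184]
orientation: [0.512, -0.512, -0.486, 0.488]
wrist_force: [-0.7, 1.5, 1.1]
finger_gap: 0.0001
```

```bash
python3 st.py 0.522 -0.2155 0.162; python3 - <<'E'
from h import *
p,d=cams.read_camera("scene"); k=p[180:300,180:380]; cv2.imwrite('pics/s1.png',cv2.resize(k,None,fx=3.6,fy=3.6,interpolation=cv2.INTER_CUBIC)[:,:,::-1])
E
```

```text
clk 2.225 tcp [ 0.5206 -0.2222  0.184 ] F [-0.7  1.5  1.1] gap 0.0001 yaw 87.11 down [-0.002 -0.001 -1.   ] q [-0.54  0.33 -0.11  1.14 -0.   -0.49]
shift tool mm [ 6.8 22.  -1. ]
```

View pics/s1.png

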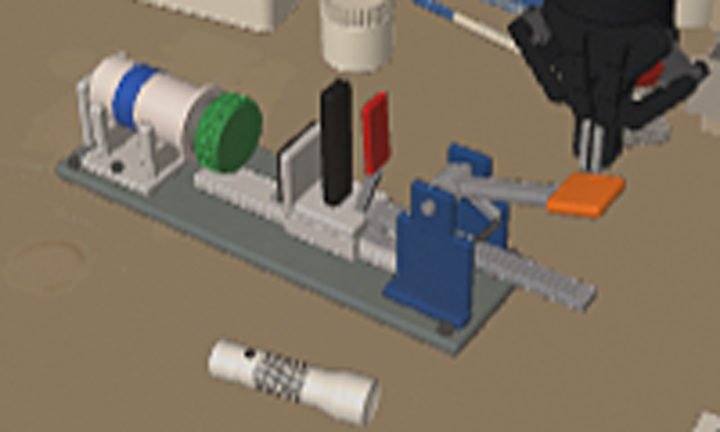

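Request:
drive_tool(plan="-1 4 20 -1 0 0 0; -1 -2 13 0 0 0 0; -1 -3 13 0 0 0 0; -1 -2 13 0 0 0 0; -1 -1 12 0 0 0 0; -1 0 0 0 0 0 0")

```text
clock: 3.02
tcp_pos: [0.525, -0.2268, 0.1194]
orientation: [-0.508, 0.515, 0.489, -0.487]
wrist_force: [-1.3, 0.6, 3.2]
finger_gap: -0.0004
```

```bash
python3 st.py 0.522 -0.2225 0.110
```

```text
clk 3.025 tcp [ 0.525  -0.2268  0.1194] F [-1.3  0.6  3.2] gap -0.0004 yaw 87.29 down [ 0.009 -0.006 -1.   ] q [-0.55  0.37 -0.21  0.98 -0.   -0.5 ]
shift tool mm [4.2 9.3 3.3]
```

Request:
drive_tool(plan="-1 0 5 1 0 0 0; -1 0 4 1 0 0 0; -1 0 1 0 0 0 0")

```text
clock: 3.4
tcp_pos: [0.5251, -0.2268, 0.1116]
orientation: [-0.506, 0.517, 0.49, -0.486]
wrist_force: [-2.7, 1.0, 4.6]
finger_gap: -0.0
```

```bash
python3 st.py 0.522 -0.2225 0.110; cat > look.py <<'E'
from h import *
import sys
a=sys.argv[1]
p,d=cams.read_camera("scene"); k=p[180:300,180:380]; cv2.imwrite(f'pics/{a}s.png',cv2.resize(k,None,fx=3.6,fy=3.6,interpolation=cv2.INTER_CUBIC)[:,:,::-1])
# red paddle + black post tops in the scene view
H,S,V=[x.astype(int) for x in cv2.split(cv2.cvtColor(p,cv2.COLOR_RGB2HSV))]
P=cloud("scene",d)
box=np.zeros(H.shape,bool);box[190:250,230:300]=1
m=((H<4)|(H>174))&(S>150)&(V>70)&box
if m.sum()>5: print('red',m.sum(),np.median(P[m],0).round(4))
m=(V<35)&box&(P[...,2]>.1)
if m.sum()>5: print('post',m.sum(),np.median(P[m],0).round(4))
box=np.zeros(H.shape,bool);box[190:240,225:275]=1
m=(H>45)&(H<85)&(S>100)&box
if m.sum(): print('cap',m.sum(),np.argwhere(m).mean(0).round(1),np.median(P[m],0).round(4))
E
python3 look.py a
```

```text
clk 3.4 tcp [ 0.5251 -0.2268  0.1116] F [-2.7  1.   4.6] gap -0.0 yaw 87.34 down [ 0.014 -0.007 -1.   ] q [-0.55  0.38 -0.22  0.96  0.   -0.5 ]
shift tool mm [4.1 1.6 3.3]
red 131 [ 0.5247 -0.0426  0.1222]
post 85 [ 0.5261 -0.0155  0.1266]
cap 303 [216.5 242.7] [0.5228 0.0666 0.0742]
```

View pics/as.png

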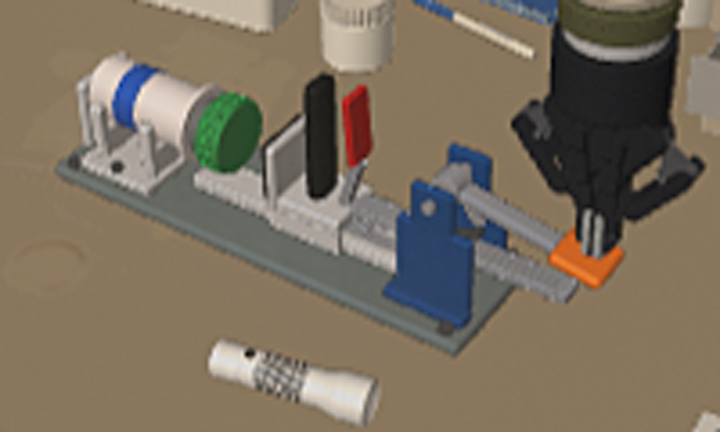

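Request:
drive_tool(plan="-1 4 -30 2 0.8 0 -0.4; -1 2 -25 1 0 0 0; -1 0 -3 0 0 0 0; -1 -1 14 0 0 0 0; -1 -2 14 0 0 0 0; -1 -2 14 0 0 0 0; -1 -1 13 0 0 0 0; -1 0 4 0 0 0 0")

```text
clock: 4.45
tcp_pos: [0.523, -0.2285, 0.1082]
orientation: [-0.51, 0.513, 0.489, -0.487]
wrist_force: [-11.5, 7.1, 53.6]
finger_gap: -0.0
```

```bash
python3 st.py 0.522 -0.2225 0.110;python3 look.py b
```

```text
clk 4.45 tcp [ 0.523  -0.2285  0.1082] F [-11.5   7.1  53.6] gap -0.0 yaw 87.29 down [ 0.004 -0.001 -1.   ] q [-0.55  0.39 -0.22  0.96  0.   -0.51]
shift tool mm [ 5.9 -1.8  1.3]
red 134 [ 0.5251 -0.0232  0.1228]
post 69 [0.528  0.0033 0.1253]
cap 271 [216.1 242. ] [0.5212 0.0673 0.0764]
```

Request:
drive_tool(plan="-1 4 -30 0 0 0 0; -1 3 -27 0 0 0 0; -1 1 -3 0 0 0 0; -1 0 0 0 0 0 0")

```text
clock: 5.0
tcp_pos: [0.5204, -0.2197, 0.1629]
orientation: [0.513, -0.511, -0.488, 0.488]
wrist_force: [0.6, -0.2, 0.5]
finger_gap: 0.0001
```

```bash
python3 st.py 0.522 -0.2225 0.110;python3 look.py c
```

```text
clk 5.0 tcp [ 0.5204 -0.2197  0.1629] F [ 0.6 -0.2  0.5] gap 0.0001 yaw 87.24 down [-0.003  0.002 -1.   ] q [-0.54  0.34 -0.14  1.09  0.   -0.49]
shift tool mm [-2.8 52.9 -1.9]
red 130 [ 0.5258 -0.0253  0.1231]
post 78 [0.5284 0.0026 0.1277]
cap 272 [216.1 242.1] [0.5209 0.0675 0.0765]
```

View pics/cs.png

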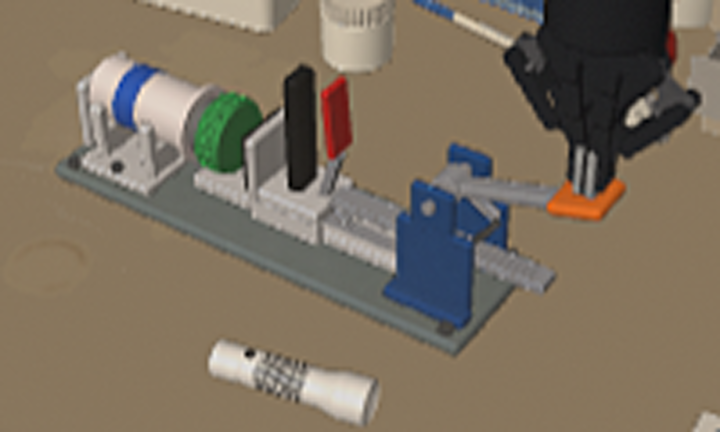

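Request:
drive_tool(plan="-1 -1 12 0 0 0 0; -1 -2 12 0 0 0 0; -1 -2 10 0 0 0 0")

```text
clock: 5.42
tcp_pos: [0.5201, -0.2249, 0.125]
orientation: [0.513, -0.51, -0.488, 0.488]
wrist_force: [1.5, 4.3, 5.5]
finger_gap: -0.0003
```

Request:
drive_tool(plan="-1 -2 6 0 0 0 0; -1 0 4 0 0 0 0")

```text
clock: 5.68
tcp_pos: [0.5198, -0.2254, 0.1121]
orientation: [0.515, -0.509, -0.489, 0.487]
wrist_force: [0.6, -0.0, 5.4]
finger_gap: 0.0001
```

Request:
drive_tool(plan="-1 0 1 -1 0 0 0")

```text
clock: 5.8
tcp_pos: [0.5201, -0.2253, 0.11]
orientation: [0.515, -0.509, -0.489, 0.487]
wrist_force: [-4.4, 1.7, 16.8]
finger_gap: -0.0001
```

```bash
python3 st.py 0.522 -0.2225 0.110;python3 look.py d
```

```text
clk 5.8 tcp [ 0.5201 -0.2253  0.11  ] F [-4.4  1.7 16.8] gap -0.0001 yaw 87.24 down [-0.005  0.008 -1.   ] q [-0.55  0.39 -0.21  0.98  0.   -0.5 ]
shift tool mm [ 2.9  0.  -1.8]
red 131 [ 0.5263 -0.0057  0.1217]
post 49 [0.5325 0.0216 0.1312]
cap 164 [215.2 239.8] [0.5133 0.0743 0.0835]
```

View pics/ds.png

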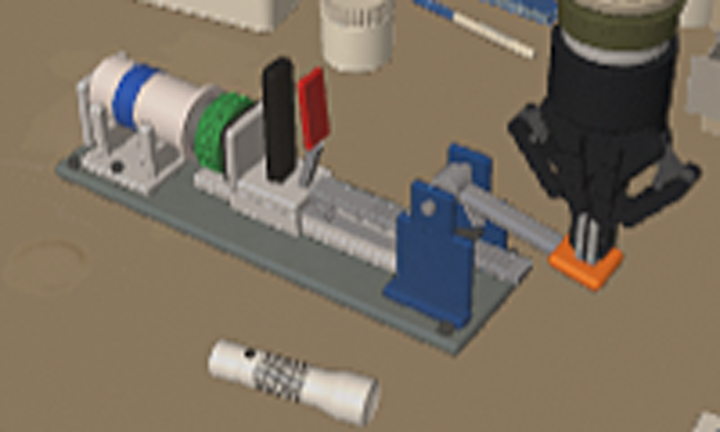

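The view shows the jaw plate (crop about 240,150) just short of the green cap and the lever fully down. Next is another stroke, felt more carefully.

Request:
drive_tool(plan="-1 4 -30 0 0 0 0; -1 3 -25 1 0 0 -0.4; -1 0 -2 0 0 0 0; -1 0 0 0 0 0 0")

```text
clock: 6.35
tcp_pos: [0.5169, -0.2177, 0.162]
orientation: [0.52, -0.504, -0.489, 0.486]
wrist_force: [-0.1, -0.5, 1.1]
finger_gap: -0.0003
```

```bash
python3 st.py 0.522 -0.2185 0.163;python3 look.py e
```

```text
clk 6.35 tcp [ 0.5169 -0.2177  0.162 ] F [-0.1 -0.5  1.1] gap -0.0003 yaw 87.18 down [-0.013  0.02  -1.   ] q [-0.55  0.34 -0.14  1.11  0.01 -0.5 ]
shift tool mm [-0.5 -1.1 -5.1]
red 133 [ 0.5259 -0.0059  0.122 ]
post 49 [0.5324 0.0215 0.1335]
cap 168 [215.2 239.9] [0.5148 0.0743 0.083 ]
```

Request:
drive_tool(plan="-1 -1 10 0 0 0 0; -1 -2 8 0 0 0 0; -1 -1 6 0 0 0 0")

```text
clock: 6.78
tcp_pos: [0.5165, -0.2219, 0.1351]
orientation: [0.52, -0.504, -0.489, 0.486]
wrist_force: [0.7, -0.4, 5.7]
finger_gap: 0.0001
```

Request:
drive_tool(plan="-1 -1 5 0 0 0 0")

```text
clock: 6.9
tcp_pos: [0.5165, -0.2225, 0.1302]
orientation: [0.52, -0.504, -0.489, 0.486]
wrist_force: [-1.1, 2.9, 13.7]
finger_gap: -0.0002
```

Request:
drive_tool(plan="-1 -1 4 0 0 0 0")

```text
clock: 7.02
tcp_pos: [0.5165, -0.2228, 0.1266]
orientation: [0.52, -0.504, -0.49, 0.485]
wrist_force: [-1.0, 3.7, 13.4]
finger_gap: 0.0
```

Request:
drive_tool(plan="-1 0 4 0 0 0 0")

```text
clock: 7.15
tcp_pos: [0.5165, -0.2228, 0.1235]
orientation: [0.52, -0.504, -0.49, 0.485]
wrist_force: [-1.6, -0.7, 12.4]
finger_gap: 0.0001
```

Request:
drive_tool(plan="-1 0 3 0 0 0 0")

```text
clock: 7.28
tcp_pos: [0.5166, -0.2228, 0.1216]
orientation: [0.52, -0.504, -0.49, 0.485]
wrist_force: [-2.7, 0.2, 13.6]
finger_gap: -0.0
```

Request:
drive_tool(plan="-1 0 4 0 0 0 0")

```text
clock: 7.4
tcp_pos: [0.5166, -0.2228, 0.1187]
orientation: [0.519, -0.505, -0.49, 0.485]
wrist_force: [-4.3, 0.8, 13.8]
finger_gap: 0.0002
```

Request:
drive_tool(plan="-1 0 4 0 0 0 0")

```text
clock: 7.52
tcp_pos: [0.5165, -0.2227, 0.1158]
orientation: [0.519, -0.505, -0.49, 0.485]
wrist_force: [-2.5, 1.1, 12.8]
finger_gap: -0.0
```

Request:
drive_tool(plan="-1 0 3 0 0 0 0")

```text
clock: 7.65
tcp_pos: [0.5165, -0.2225, 0.1138]
orientation: [0.519, -0.505, -0.491, 0.485]
wrist_force: [-1.7, 1.9, 14.7]
finger_gap: 0.0
```

Request:
drive_tool(plan="-1 0 2 0 0 0 0")

```text
clock: 7.78
tcp_pos: [0.5165, -0.2224, 0.1127]
orientation: [0.518, -0.505, -0.491, 0.485]
wrist_force: [-2.5, 1.1, 12.6]
finger_gap: 0.0
```

```bash
python3 st.py 0.521 -0.2225 0.110;python3 look.py f
```

```text
clk 7.775 tcp [ 0.5165 -0.2224  0.1127] F [-2.5  1.1 12.6] gap 0.0 yaw 87.22 down [-0.006  0.019 -1.   ] q [-0.56  0.38 -0.21  0.99  0.01 -0.51]
shift tool mm [ 0.1  2.6 -4.5]
red 128 [0.5269 0.0024 0.1215]
post 42 [0.5336 0.0318 0.1283]
cap 160 [213.9 236.9] [0.5154 0.0847 0.0834]
```

Request:
drive_tool(plan="-1 0 2 0 0 0 0")

```text
clock: 7.95
tcp_pos: [0.5165, -0.2223, 0.1117]
orientation: [0.518, -0.506, -0.491, 0.484]
wrist_force: [-4.4, 0.9, 14.5]
finger_gap: -0.0
```

Request:
drive_tool(plan="-1 0 2 0 0 0 0")

```text
clock: 8.07
tcp_pos: [0.5165, -0.2222, 0.1108]
orientation: [0.518, -0.506, -0.491, 0.484]
wrist_force: [-2.6, 1.7, 16.1]
finger_gap: 0.0004
```

Request:
drive_tool(plan="-1 2 -30 -2 0 0 0; -1 2 -25 -2 -0.3 0 1; -1 0 -2 -1 0 0 0; -1 0 0 0 0 0 0")

```text
clock: 8.57
tcp_pos: [0.519, -0.2179, 0.1646]
orientation: [0.515, -0.509, -0.487, 0.488]
wrist_force: [0.9, -0.3, 0.2]
finger_gap: 0.0001
```

```bash
python3 st.py 0.521 -0.2185 0.163;python3 look.py g
```

```text
clk 8.575 tcp [ 0.519  -0.2179  0.1646] F [ 0.9 -0.3  0.2] gap 0.0001 yaw 87.21 down [-0.008  0.006 -1.   ] q [-0.54  0.34 -0.14  1.1   0.   -0.49]
shift tool mm [-0.5  1.6 -2. ]
red 134 [0.5266 0.0037 0.1234]
post 42 [0.5321 0.0345 0.1282]
cap 156 [213.9 236.6] [0.5152 0.0852 0.083 ]
```

View pics/gs.png

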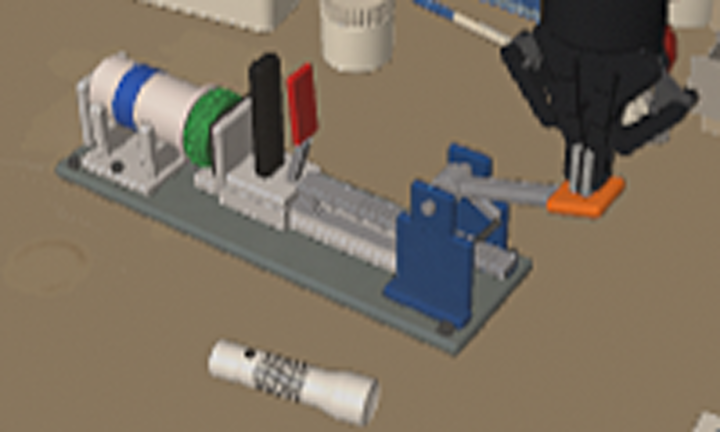

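Request:
drive_tool(plan="-1 -1 10 -1 0 0 0; -1 -2 8 0 0 0 0; -1 -1 5 0 0 0 0")

```text
clock: 9.0
tcp_pos: [0.5195, -0.2223, 0.1383]
orientation: [0.516, -0.508, -0.487, 0.488]
wrist_force: [1.0, 0.2, 5.3]
finger_gap: -0.0004
```

Request:
drive_tool(plan="-1 -1 4 0 0 0 0")

```text
clock: 9.12
tcp_pos: [0.5197, -0.2231, 0.1348]
orientation: [0.516, -0.508, -0.487, 0.488]
wrist_force: [-2.2, 3.5, 17.9]
finger_gap: -0.0001
```

Request:
drive_tool(plan="-1 0 3 0 0 0 0")

```text
clock: 9.25
tcp_pos: [0.5197, -0.2232, 0.1336]
orientation: [0.515, -0.509, -0.487, 0.488]
wrist_force: [-5.3, 3.4, 20.9]
finger_gap: 0.0001
```

Request:
drive_tool(plan="-1 0 2 0 0 0 0")

```text
clock: 9.38
tcp_pos: [0.5197, -0.2231, 0.1337]
orientation: [0.515, -0.509, -0.488, 0.488]
wrist_force: [-4.7, 3.2, 18.1]
finger_gap: -0.0001
```

```bash
python3 st.py;python3 look.py i; python3 - <<'E'
from h import *
p,d=cams.read_camera("top"); k=p[205:250,205:305]; cv2.imwrite('pics/t1.png',cv2.resize(k,None,fx=8,fy=8,interpolation=cv2.INTER_CUBIC)[:,:,::-1])
E
```

```text
clk 9.375 tcp [ 0.5197 -0.2231  0.1337] F [-4.7  3.2 18.1] gap -0.0001 yaw 87.19 down [-0.006  0.006 -1.   ] q [-0.55  0.36 -0.18  1.03  0.   -0.5 ]
red 131 [0.527  0.0053 0.1218]
post 43 [0.5329 0.0343 0.1264]
cap 155 [213.8 236.6] [0.5148 0.0857 0.0838]
```

View pics/t1.png

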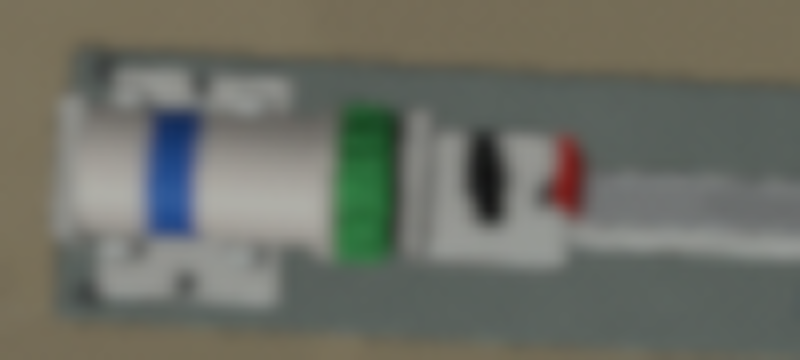

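View pics/is.png

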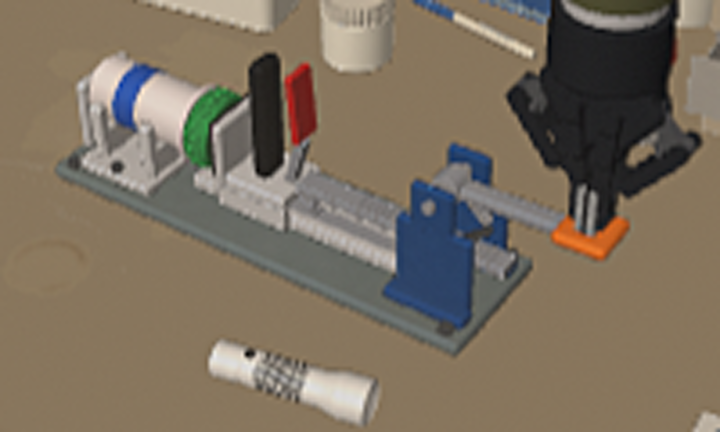

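```bash
python3 - <<'E'
from h import *
p1,d=cams.read_camera("top"); p0=np.load("top0.npz")['p']
def g(p):
    q=p.astype(int); return np.clip(q[...,1]-np.maximum(q[...,0],q[...,2]),0,None)
for p in(p0,p1):
    w=g(p)[217:242,238:268].astype(float); w[w<8]=0
    u=np.arange(238,268); col=w.sum(0); print(col.astype(int)); print('centroid',(col*u).sum()/col.sum(), onplane("top",[[(col*u).sum()/col.sum(),228]],.09))
    r=p[226:231,230:268].astype(int).mean(0); print(r[:,0].astype(int))
E
```

```text
[  0   0   0   0   0   0   0   0   0   0  66 274 584 843 941 948 948 915
 751 417 133   0   0   0   0   0   0   0   0   0]
centroid 253.22859237536656 [[0.53103466 0.0766348  0.09      ]]
[157 166 167 167 167 167 167 166 166 166 166 165 165 164 162 152 130 103
  86  73  57  47  44  41  39  39  45  74 112 137 145 146 146 145 145 145
 143 138]
[  0   0   0   0   0   0   0   0 210 649 911 979 980 957 875 648 247   0
   0   0   0   0   0   0   0   0   0   0   0   0]
centroid 250.0078996282528 [[0.53090681 0.08633986 0.09      ]]
[159 168 170 170 169 169 169 169 168 168 168 167 167 166 163 150 119  78
  52  45  44  42  39  38  60  99 124 125 120 129 142 142 125  91  50  26
  27  57]
```

Request:
drive_tool(plan="-1 0 3 0 0 0 0")

```text
clock: 9.65
tcp_pos: [0.5196, -0.2231, 0.1334]
orientation: [0.514, -0.51, -0.488, 0.488]
wrist_force: [-5.9, 2.7, 20.8]
finger_gap: -0.0001
```

```bash
python3 - <<'E'
from h import *
p,d=cams.read_camera("top")
np.save('t2.npy',p)
P0=np.load("top0.npz")['p']
a=np.vstack([cv2.resize(q[212:246,225:275],None,fx=15,fy=8,interpolation=cv2.INTER_NEAREST) for q in(P0,p)])
cv2.imwrite('pics/t2.png',a[:,:,::-1])
E
```

```text
(no output)
```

View pics/t2.png

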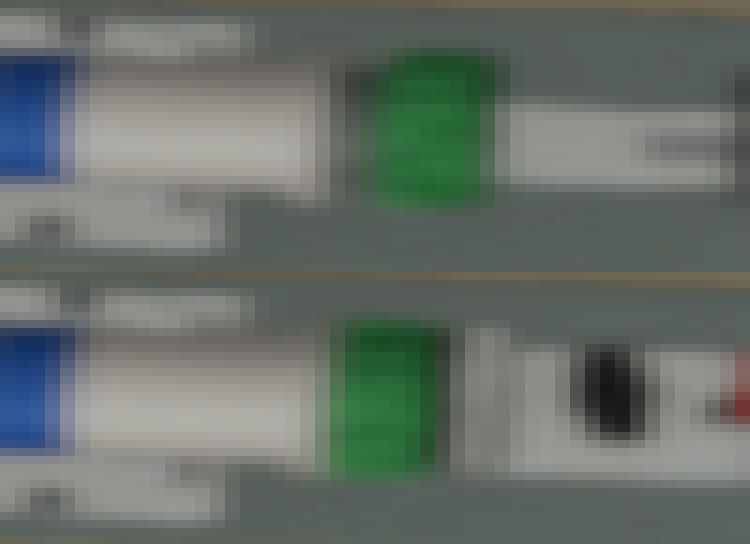

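```bash
python3 - <<'E'
from h import *
p,d=cams.read_camera("scene")
P0=np.load("scene0.npz")['p']
a=np.hstack([cv2.resize(q[190:240,205:265],None,fx=6.5,fy=8,interpolation=cv2.INTER_CUBIC) for q in(P0,p)])
cv2.imwrite('pics/s2.png',a[:,:,::-1])
E
```

```text
(no output)
```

View pics/s2.png

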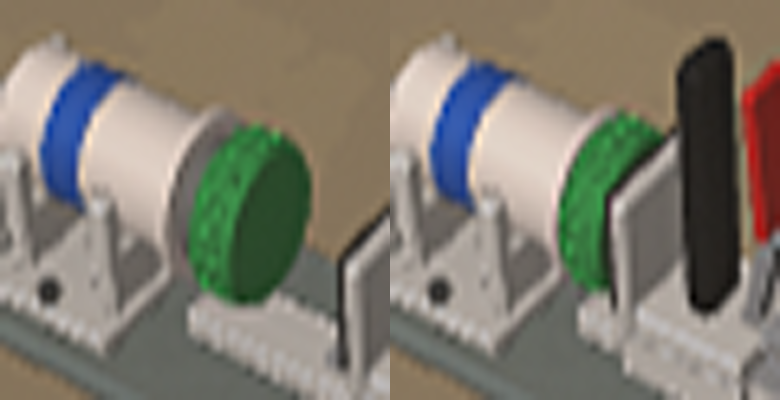

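Request:
drive_tool(plan="-1 2 -30 0 0 0 0; -1 2 -30 0 0 0 0; 0.9 0 -30 0 0 0 0; 0.9 30 0 0 0 0 0")

```text
clock: 10.25
tcp_pos: [0.52, -0.1896, 0.2242]
orientation: [0.517, -0.509, -0.487, 0.487]
wrist_force: [-0.3, 0.9, -1.7]
finger_gap: 0.0357
```

```bash
cat > pp.py <<'E'
from h import *
import sys
p,d=cams.read_camera("top"); np.save('tl.npy',p)
q=p.astype(int)
S=q[210:248,230:320]
red=np.clip(S[...,0]-np.maximum(S[...,1],S[...,2])-25,0,None); red[:, :]=red
v,u=np.mgrid[210:248,230:320]
m=red>0; uu=u[m];vv=v[m]
print('red n',m.sum(),'cols',uu.min(),uu.max(),'rows',vv.min(),vv.max(), onplane("top",[[(red*u).sum()/red.sum(),(red*v).sum()/red.sum()]],.146).round(4))
blk=(S.max(2)<50)
n,L,st,c=cv2.connectedComponentsWithStats(blk.astype(np.uint8))
for i in range(1,n):
    if st[i,4]>8: print('blk',st[i]+[230,210,0,0,0],onplane("top",[c[i]+[230,210]],.146).round(4))
cv2.imwrite(f'pics/{sys.argv[1]}.png',cv2.resize(p[205:250,225:325],None,fx=8,fy=8,interpolation=cv2.INTER_NEAREST)[:,:,::-1])
E
python3 st.py; python3 pp.py t3
```

```text
clk 10.25 tcp [ 0.52   -0.1896  0.2242] F [-0.3  0.9 -1.7] gap 0.0357 yaw 87.03 down [-0.008  0.007 -1.   ] q [-0.5   0.29 -0.06  1.23  0.   -0.44]
red n 35 cols 274 277 rows 222 231 [[0.5293 0.008  0.146 ]]
blk [264 222   3  10  22] [[0.5296 0.0386 0.146 ]]
```

View pics/t3.png

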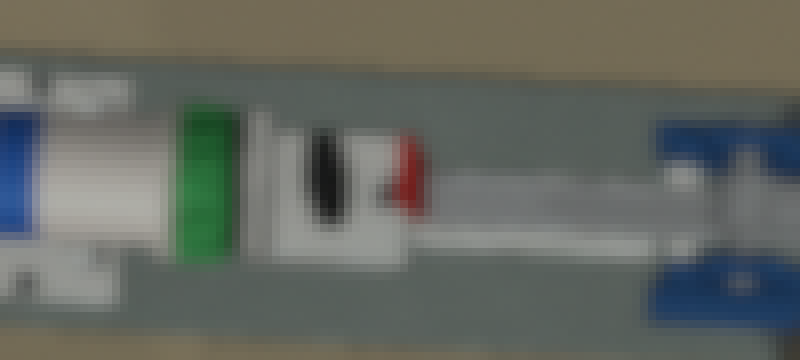

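Request:
drive_tool(plan="1 55 0 0 0 0 0; 1 55 0 0 0 0 0; 1 55 0 0 0 0 0; 1 40 0 0 -0.4 -0.4 0.4; 1 12 0 0 0 0 0; 1 0 0 0 0 0 0")

```text
clock: 11.05
tcp_pos: [0.5265, 0.0375, 0.2201]
orientation: [0.515, -0.506, -0.487, 0.492]
wrist_force: [0.3, -1.7, 0.4]
finger_gap: 0.0855
```

```bash
python3 st.py 0.531 0.034 0.142
```

```text
clk 11.05 tcp [0.5265 0.0375 0.2201] F [ 0.3 -1.7  0.4] gap 0.0855 yaw 87.58 down [-0.014  0.005 -1.   ] q [-0.08  0.24 -0.13  1.21  0.   -0.04]
shift tool mm [-3.7 78.  -5.7]
```

Request:
drive_tool(plan="1 -3 30 -5 0.8 0 0.3; 1 0 30 0 0 0 0; 1 0 15 0 0 0 0; 1 0 0 0 0 0 0")

```text
clock: 11.55
tcp_pos: [0.5302, 0.0291, 0.1428]
orientation: [0.519, -0.505, -0.48, 0.495]
wrist_force: [-0.5, -1.1, 1.4]
finger_gap: 0.0853
```

```bash
python3 st.py 0.531 0.034 0.141; python3 look.py j
```

```text
clk 11.55 tcp [0.5302 0.0291 0.1428] F [-0.5 -1.1  1.4] gap 0.0853 yaw 87.24 down [-0.029 -0.001 -1.   ] q [-0.09  0.31 -0.24  1.05 -0.   -0.05]
shift tool mm [ 4.9  1.8 -0.6]
red 133 [0.5262 0.0046 0.1218]
post 151 [0.5271 0.0322 0.1415]
cap 158 [213.8 236.7] [0.5151 0.0847 0.0832]
```

View pics/js.png

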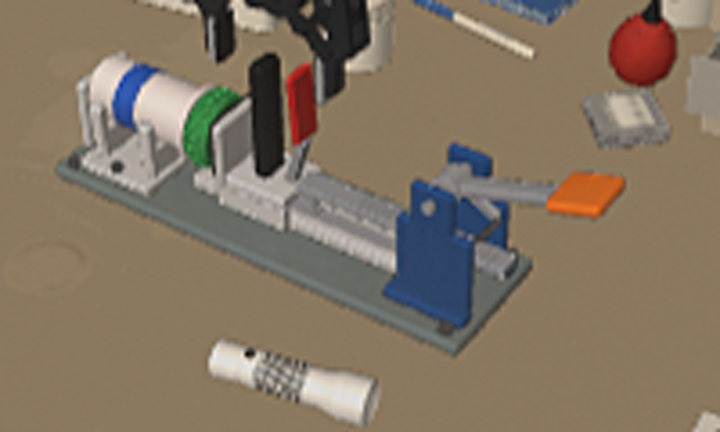

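Request:
drive_tool(plan="1 5 2 -1 -1.6 0 0; 1 0 1 0 0 0 0")

```text
clock: 11.85
tcp_pos: [0.5335, 0.0331, 0.1427]
orientation: [-0.51, 0.514, 0.488, -0.487]
wrist_force: [0.5, 0.3, -0.4]
finger_gap: 0.0855
```

```bash
python3 st.py 0.531 0.034 0.141
```

```text
clk 11.85 tcp [0.5335 0.0331 0.1427] F [ 0.5  0.3 -0.4] gap 0.0855 yaw 87.17 down [ 0.004 -0.003 -1.   ] q [-0.09  0.29 -0.26  1.01 -0.   -0.04]
shift tool mm [0.8 1.7 2.5]
```

Request:
drive_tool(plan="-0.3 1 2 1 0 0 0; -0.3 0 0 0 0 0 0; -0.3 0 0 0 0 0 0; -0.5 0 0 0 0 0 0; -0.6 0 0 0 0 0 0", grip_force=25)

```text
clock: 12.48
tcp_pos: [0.5342, 0.0323, 0.1434]
orientation: [-0.509, 0.516, 0.488, -0.487]
wrist_force: [-0.4, -1.0, -0.5]
finger_gap: 0.0244
```

```bash
python3 st.py 0.531 0.034 0.141; python3 look.py k
```

```text
clk 12.475 tcp [0.5342 0.0323 0.1434] F [-0.4 -1.  -0.5] gap 0.0244 yaw 87.13 down [ 0.008 -0.007 -1.   ] q [-0.09  0.29 -0.26  1.01 -0.01 -0.04]
shift tool mm [1.6 2.4 3.3]
red 105 [0.5233 0.0184 0.1131]
post 105 [0.5264 0.0379 0.1446]
cap 161 [213.9 236.7] [0.5153 0.085  0.0832]
```

View pics/ks.png

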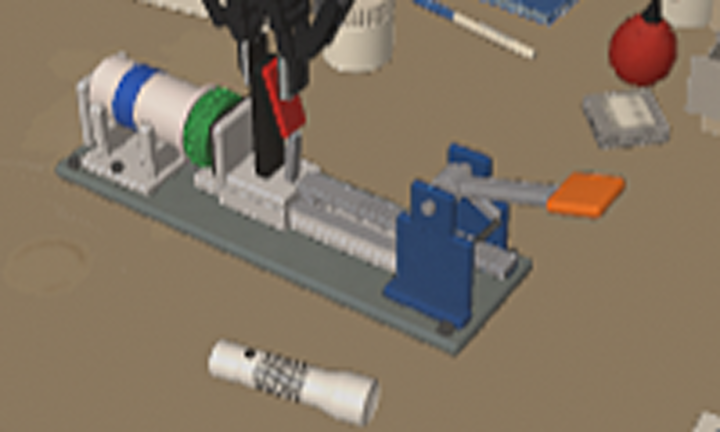

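Both are pinched (red paddle leaning to the post at crop 280,95). Squeezing fully.

Request:
drive_tool(plan="-1 0 0 0 -0.4 0 -0.4; -1 0 0 0 0 0 0; -1 0 0 0 0 0 0", grip_force=30)

```text
clock: 12.9
tcp_pos: [0.5341, 0.0324, 0.1434]
orientation: [-0.508, 0.516, 0.491, -0.484]
wrist_force: [-0.5, 0.3, 1.9]
finger_gap: 0.0241
```

Request:
drive_tool(plan="-1 -6 0 0 0 0 0; -1 -8 0 0 0 0 0; -1 -8 0 0 0 0 0")

```text
clock: 13.28
tcp_pos: [0.5332, 0.0109, 0.1433]
orientation: [-0.508, 0.515, 0.493, -0.483]
wrist_force: [0.3, 3.3, 2.6]
finger_gap: 0.0241
```

```bash
python3 st.py 0.531 -0.027 0.1434; python3 look.py l
```

```text
clk 13.275 tcp [0.5332 0.0109 0.1433] F [0.3 3.3 2.6] gap 0.0241 yaw 87.28 down [ 0.016  0.002 -1.   ] q [-0.13  0.28 -0.28  1.    0.   -0.08]
shift tool mm [-38.   -0.2   0.4]
red 109 [ 0.5229 -0.0024  0.1149]
post 137 [0.5235 0.0147 0.1477]
cap 166 [214.  236.9] [0.5145 0.0849 0.0822]
```

View pics/ls.png

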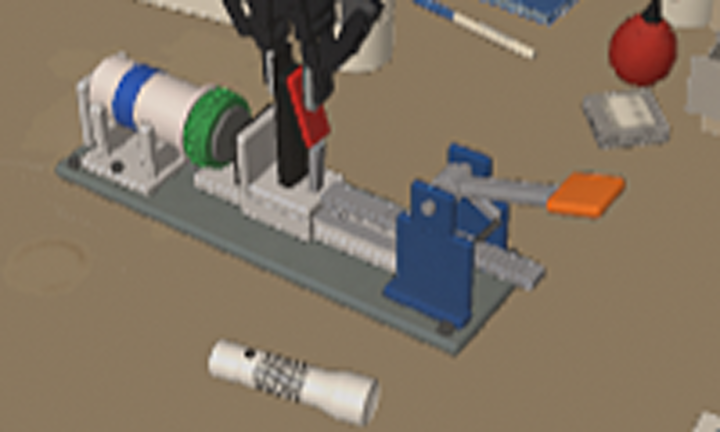

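Request:
drive_tool(plan="-1 -9 0 0 -0.8 0 0; -1 -9 0 0 0 0 0; -1 -9 0 0 0 0 0; -1 -5 0 0 0 0 0")

```text
clock: 13.82
tcp_pos: [0.5316, -0.0241, 0.1435]
orientation: [-0.505, 0.519, 0.496, -0.479]
wrist_force: [0.8, 3.7, 3.1]
finger_gap: 0.0238
```

Request:
drive_tool(plan="-1 -4 0 0 0 0 0")

```text
clock: 13.95
tcp_pos: [0.5314, -0.0285, 0.1435]
orientation: [-0.505, 0.519, 0.496, -0.479]
wrist_force: [1.3, 3.0, 3.2]
finger_gap: 0.0243
```

Request:
drive_tool(plan="-1 -3 0 0 0 0 0")

```text
clock: 14.08
tcp_pos: [0.5314, -0.0289, 0.1435]
orientation: [-0.506, 0.517, 0.498, -0.478]
wrist_force: [2.3, 20.6, 3.7]
finger_gap: 0.0241
```

Request:
drive_tool(plan="-1 -3 0 0 0 0 0")

```text
clock: 14.2
tcp_pos: [0.5314, -0.0289, 0.1434]
orientation: [-0.507, 0.515, 0.5, -0.476]
wrist_force: [2.7, 16.6, 3.0]
finger_gap: 0.0241
```

Request:
drive_tool(plan="0.9 0 0 0 0 0 0; 0.9 0 0 0 0 0 0; 0.9 0 0 0 0 0 0; 0.9 0 0 0 0 0 0")

```text
clock: 14.7
tcp_pos: [0.5306, -0.03, 0.1422]
orientation: [-0.508, 0.515, 0.499, -0.477]
wrist_force: [0.0, -0.4, 0.2]
finger_gap: 0.0811
```

```bash
python3 st.py; python3 look.py m
```

```text
clk 14.7 tcp [ 0.5306 -0.03    0.1422] F [ 0.  -0.4  0.2] gap 0.0811 yaw 87.32 down [ 0.03   0.015 -0.999] q [-0.22  0.27 -0.3   0.98  0.02 -0.17]
red 132 [ 0.5238 -0.0562  0.1219]
post 275 [ 0.5232 -0.0286  0.1496]
cap 166 [214.  236.9] [0.5144 0.0847 0.0831]
```

View pics/ms.png

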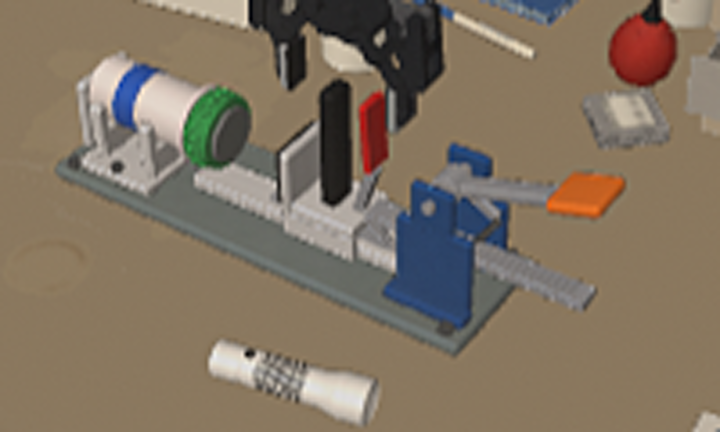

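Request:
drive_tool(plan="0.9 0 -30 0 0 0 0; 0.9 0 -40 0 0 0 0; 0.9 0 -30 20 0 0 0; 0.9 -40 0 30 0 0 0; 0.9 -40 0 30 0 0 0; 0.9 0 0 0 0 0 0")

```text
clock: 15.5
tcp_pos: [0.4425, -0.1094, 0.2418]
orientation: [-0.507, 0.515, 0.5, -0.477]
wrist_force: [0.3, -0.0, 0.0]
finger_gap: 0.081
```

```bash
python3 st.py; python3 pp.py t4; python3 look.py n; python3 - <<'E'
from h import *
p1,d1=cams.read_camera("scene"); z=np.load("scene0.npz");p0,d0=z['p'],z['d']
a=np.hstack([cv2.resize(q[190:240,205:265],None,fx=6.5,fy=8,interpolation=cv2.INTER_CUBIC) for q in(p0,p1)])
cv2.imwrite('pics/s4.png',a[:,:,::-1])
z=np.load("top0.npz")['p'];t=np.load('tl.npy')
a=np.vstack([cv2.resize(q[212:246,225:275],None,fx=15,fy=8,interpolation=cv2.INTER_NEAREST) for q in(z,t)])
cv2.imwrite('pics/t4b.png',a[:,:,::-1])
# front-face depth in the scene view: pixels near face centre
P0=cloud("scene",d0);P1=cloud("scene",d1)
for P,(u,v) in((P0,(245,216)),(P1,(243,214)),(P1,(244,216))):
    q=P[v-5:v+6,u-3:u+4].reshape(-1,3); print(np.median(q,0).round(4),q[:,1].std().round(4))
E
```

```text
clk 15.5 tcp [ 0.4425 -0.1094  0.2418] F [ 0.3 -0.   0. ] gap 0.081 yaw 87.42 down [ 0.031  0.014 -0.999] q [-0.43  0.07 -0.29  1.19  0.03 -0.39]
red n 28 cols 295 298 rows 223 232 [[ 0.5268 -0.0518  0.146 ]]
blk [285 224   2   9  18] [[ 0.5261 -0.0204  0.146 ]]
red 132 [ 0.5237 -0.0563  0.1222]
post 147 [ 0.5191 -0.0286  0.1369]
cap 166 [214.  236.9] [0.515  0.0846 0.0824]
[0.5287 0.0653 0.0732] 0.0663
[0.5305 0.0722 0.0773] 0.0026
[0.5324 0.0714 0.069 ] 0.0017
```

View pics/s4.png

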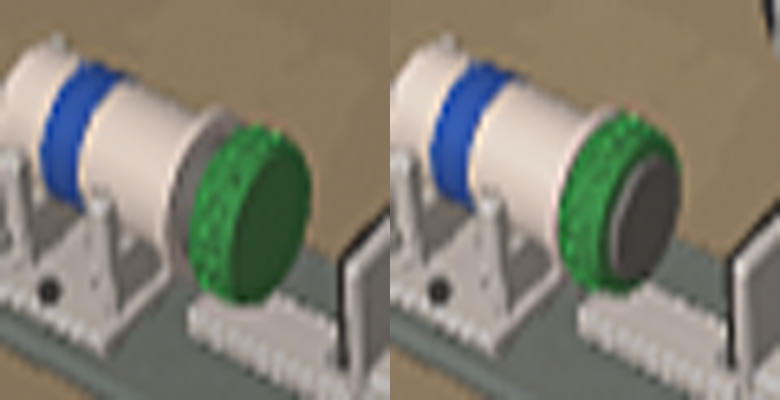

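View pics/t4b.png

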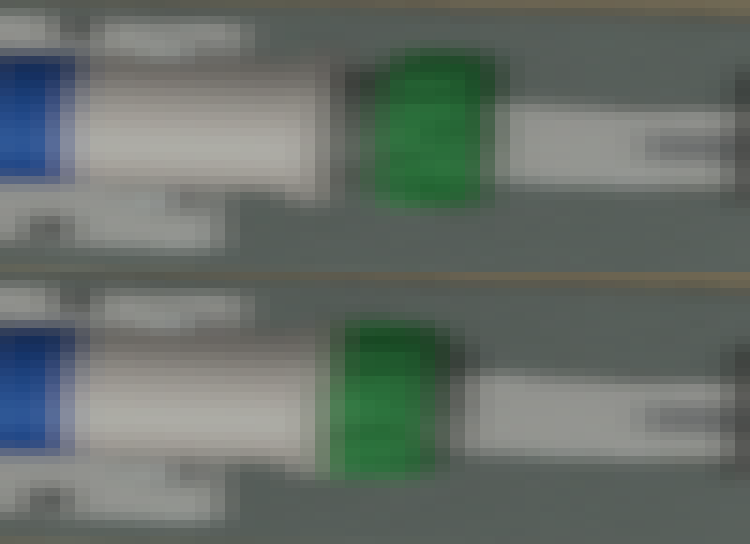

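```bash
python3 - <<'E'
from h import *
t0=np.load("top0.npz")['p'];t1=np.load('tl.npy')
for r in (227,229):
    print(t0[r,282:302].astype(int).sum(1)); print(t1[r,282:302].astype(int).sum(1))
print(t0[234:238,268:280].astype(int).sum(2).mean(0).astype(int)); print(t1[234:238,268:280].astype(int).sum(2).mean(0).astype(int))
p1,d=cams.read_camera("scene"); p0=np.load("scene0.npz")['p']
D=np.abs(p1.astype(int)-p0).max(2)
a=np.hstack([cv2.resize(np.repeat(D[180:300,180:380,None],3,2).clip(0,255).astype(np.uint8),None,fx=2,fy=2),cv2.resize(p1[180:300,180:380],None,fx=2,fy=2)])
cv2.imwrite('pics/diff.png',a[:,:,::-1])
# post left/right edges along a row
for r in(205,): print(p0[r,262:292].sum(1)); print(p1[r,262:292].sum(1))
cv2.imwrite('pics/full.png',p1[:,:,::-1])
E
```

```text
[418 364 259 139  88 153 268 369 418 430 430 418 399 348 276 222 218 251
 289 314]
[413 350 230 111  93 191 319 403 429 430 421 410 386 337 262 209 229 268
 300 312]
[418 357 242 124  86 165 287 379 411 388 332 288 256 234 213 207 240 287
 326 343]
[413 349 221 101  99 201 326 399 406 368 311 271 246 229 207 217 268 314
 339 345]
[336 331 327 327 320 284 251 301 362 381 396 425]
[333 329 326 325 312 274 249 306 361 370 389 423]
[341 342 342 341 342 347 352 206  58  95  89  94  93  82  67 142 372 347
 342 340 344 347 319 326 326 291 347 340 340 339]
[356 356 355 355 358 362 331 139  84  95  92  95  95  75  72 217 379 358
 356 358 362 314 323 287 332 362 353 352 352 352]
```

View pics/diff.png

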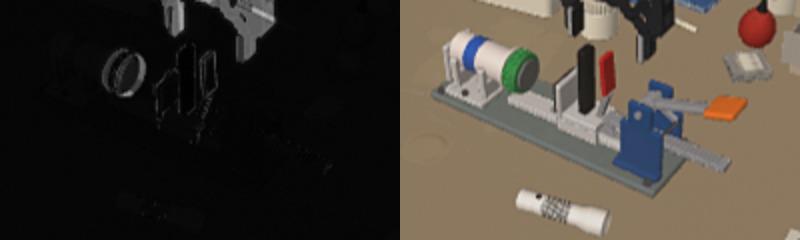

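View pics/full.png

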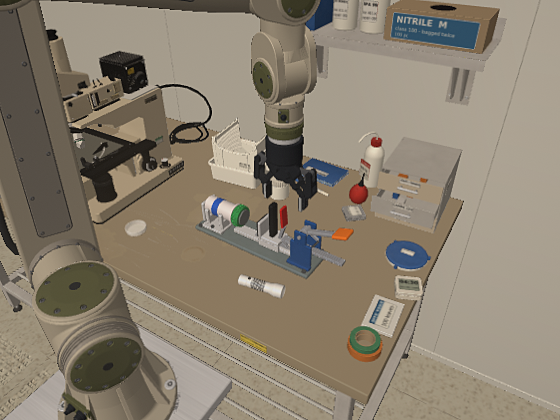

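```bash
python3 -c "
from workcell import job
print(job.hand_in())"
```

```text
the job is handed in; nothing more can be done
None
```

The job is handed in at about 15.6 s of the 48 s: the cap is pressed home, and the jaw is back at its rear stop with everything released.

**Pressing the cap:** It took four trigger strokes, then part of a fifth. The lever stalled on the fifth at about 20 N, well short of full travel, where pressing had needed about 13 N, so I stopped there. Afterwards both cameras showed the cap flat against its collar with no gap.

**Releasing the jaw:** I squeezed the red paddle against the post to 24 mm and slid the jaw back about 61 mm at about 3 N, until I felt the stop (17–20 N). Then I opened the fingers and lifted clear; the wrist force read about 0. In the camera view, nothing around the clamp looked moved.

Some checks were less clean:
- **Cap travel:** I measured about 10 mm in the top view, less than the 14 mm stated. The gap visible at the start was also only about 10 mm, so I relied on the stall and the closed gap.
- **Cap face:** A grey disc now shows in the middle of the cap's front. I took it for the cartridge's neck showing through and did not check further.
- **Jaw position:** It appears about 0.7 mm ahead of where it started, which is close to what the images can resolve. I left it.
- **Second stroke:** This one hit the lever's end stop at about 54 N at the fingertips, before the jaw had reached the cap. That is over the 40 N limit if it also covers the fingertips, though below the 120 N wrist limit.

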